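Set a laptop hinge pin with the spring setter

TASK

Use the spring pin setter on the bench to knock the brass pin flush into the laptop hinge: pull the red handle back until the sear catches, stopping as soon as the rubber bumpers behind it begin to push back, ease off and let go so that the carriage stays cocked by itself, then gently press the yellow paddle to fire it. Only the blow may drive the pin, and the screwdriver, the jar and the mouse beside the setter must stay where they are.

Things in the scene. Friction and masses are not known exactly. Their poses are not given: they have to be found in the camera images.
- setter: The spring pin setter, fixed to the bench: green base plate 404 x 100 mm, 12 mm thick. Its origin lies on the bench, mid-width, 238 mm from the plate's rear end. x points along the strike (from the yellow paddle, past the red handle, to the hinge), y across it, z up. Two low steel rods along x at y = +-28 mm carry the sliding carriage and the blue sear block.
- carriage (a point): Centre of the flat top of the aluminium carriage, 48 mm above the bench; moves with it. The carriage is 50 mm along x and 74 mm wide; a steel nose reaches 45 mm beyond its front face and strikes the pin; at rest the nose stands 3 mm off a pin that sticks out fully. To draw it back is to move it along the setter's -x.
- handle (a point): Middle of the red handle, 70 mm above the bench; moves with the carriage. The handle is an upright block on the carriage, 16 mm along x, 24 mm along y, from 48 to 88 mm above the bench, free on all sides.
- striker (a joint): Draw of the carriage, m: 0 at rest, grows as it is drawn back, slightly negative as it strikes. Its spring pulls forward with 0.22 N per mm of draw, friction 0.8 N, moving mass about 0.5 kg. The sear catches at a draw of somewhere from 40 to 72 mm. Let go short of the catch it springs forward; once caught, it eases forward to the sear, stays there and the pull on the hand vanishes.
- sear_zone (a point): Mean place of the sear's pivot, 46 mm above the bench, fixed in the setter. The real blue sear block is clamped up to 16 mm further forward or back along x, unlike each time; it carries the sear (a steel rocker, tooth in front, yellow paddle behind) and the bumpers, so catch, bumpers and paddle all shift with it.
- sear (a joint): Angle of the sear rocker, rad: 0 with the tooth down (level), grows as the yellow paddle goes down, and also while the carriage's lug lifts the tooth by about 6 mm near the end of the draw, which adds a few N to the pull; then the tooth drops behind the lug. Stop at 0.30; fires at about 0.17.
- bumper_zone (a point): Mean place between the tips of two black rubber spring bumpers, 36 mm above the bench, on the sear block, facing the carriage's rear face. The carriage meets them 2 mm past the catch: from there the pull climbs steeply (bumpers: 5 N per mm) instead of 0.22. They must not be pressed with more than about 8 N.
- paddle (a point): Mean place of the centre of the yellow paddle's top, 52 mm above the bench, fixed in the setter (the real one up to 16 mm further forward or back). The paddle is 50 x 50 mm, 6 mm thick, and tips about a pivot 50 mm in front of its centre. Some 8 mm down near its centre with 3 to 10 N fires the carriage; stop at 15 mm; over 25 N is rough. It springs back up when let go.
- pin (a joint): How far the brass pin (9 mm thick) has been driven, m: 0 = sticks out 8 mm from the hinge barrel towards the nose, 0.008 = flush. It starts at 0 to 0.0015. Friction 12 N; one blow from the catch drives it home. Not to be touched by hand.
- pin_hole (a point): Centre of the hinge barrel's face into which the pin goes, 37 mm above the bench. The barrel (dark, 18 mm thick, 46 mm long) lies along x in an aluminium nest; nothing there is higher than 50 mm.
- screwdriver: Loose screwdriver with a blue handle, 150 mm long, lying beside the setter; origin under its middle. Leave alone.
- flux_jar: Loose small jar, 42 mm wide, 36 mm high, green label, white cap; origin under its middle. Leave alone.
- mouse: Loose black computer mouse, 88 x 54 x 33 mm; origin under its middle. Leave alone.

How it is judged (in metres and radians):
On the way, in this order (a step that is already met when the one before it is completed fails the run):
1. the carriage is drawn back and held by the sear alone, the fingers touching nothing (value of joint striker above 0.034 m and value of joint sear below 0.06 rad and contact force between the fingers and anything else below 0.2 N), for 0.3 s.
2. the carriage is fired by the sear: it flies forward with the gripper away from the handle (velocity of joint striker below -0.35 m/s and contact force between the fingers and striker_c4 below 0.1 N).
3. the blow has driven the pin flush (value of joint pin above 0.007 m), for 0.1 s.
At the end, for the whole second after the job is handed in: The pin is flush within 1 mm, the carriage is at rest forward (draw under 8 mm), the paddle is back up (sear under 0.05 rad), and the screwdriver, jar and mouse lie still within 20 mm of where they were (value of joint pin above 0.007 m and value of joint striker between -0.012 and 0.008 m and value of joint sear below 0.05 rad and linear speed of each of screwdriver, flux_jar, mouse below 0.02 m/s); the robot touches nothing.
It fails at once if the carriage is hauled against the bumpers with more than 9 N (contact force between striker_c0 and bumper above 9 N).
It fails at once if the paddle is pressed with more than 30 N (contact force between the fingers and sear_c3 above 30 N).
It fails at once if the gripper touches the pin (contact force between the fingers and pin_c0 above 0.2 N).
It fails at once if the screwdriver, jar or mouse is moved by more than 20 mm (distance of any of screwdriver, flux_jar, mouse from where it was at the start of the episode above 0.02 m).
It also fails if it takes over 72 s, if anything falls off the work surface, if the arm or the gripper's body presses on something with over 40 N, if the wrist force passes 120 N, or if a joint passes its speed limit or range.

ROBOT

A 6-joint arm with a two-finger parallel gripper is mounted at the origin on the work surface. World frame = base frame: x ahead of the robot, y to its left, z up, the work surface at z = 0. Lengths are in mm, angles in rad, forces in N, time in s.
With the tool pointing down it reaches from about 275 to 750 mm from the base axis. Payload 10.2 kg.
Tool frame: the origin (TCP) lies midway between the tips of the shut fingers; the grasp point (between the pads) lies 19 mm behind it; z points along the fingers, y is the line along which they close (so a half turn about z gives the same grasp; the last joint's range is limited). The gripper opens to 88 mm and grips with 3 to 60 N. Pads are 18 mm wide; open, the fingers measure 123 mm over their backs; the gripper's body (75 mm by 187 mm) begins 45 mm behind the grasp point.
Start: joints at [-1.346, 0.313, 1.498, -0, 1.331, -0.223], TCP at [227.305, -473.248, 238.72] pointing down, gripper open.
Joint ranges: [-2.94, 2.94], [-0.97, 2.17], [0.19, 2.56], [-1.23, 4.37], [0.02, 3.11], [-2.88, 2.88]. Speed limits (rad/s): [2.39, 2.39, 3.01, 3.14, 3.14, 3.14].

INTERFACE

Orientations are given as a unit quaternion [x, y, z, w].
In Python, from bench import robot, viewer, job_done gives the robot as it stands.
- The arm moves only by the tool step_arm, never from a script. Its argument "series" is a list of rows, each an object of numbers: "x", "y", "z": the shift along the tool's x, y, z in cm; "ax", "ay", "az": the turn, a rotation vector about the tool's x, y, z in rad; "claw": the closure, from -1 (fully open) to 1 (shut). In form: [{"x": .., "y": .., "z": .., "ax": .., "ay": .., "az": .., "claw": ..}, ...]. A call has 1 to 5 rows; each row shifts and turns the commanded pose from where the row before left it, along the tool's axes as they then stand; what a row does not reach is not made up. A row lasts 1/12 s, in which the tool goes at most 41.7 mm and 7.16 degrees, less where a joint would pass 70% of its speed; a pose out of reach is approached as far as the arm can. A call with a gripper value outside its range is refused whole. The fingers move at their own pace and stop on an object; "newtons" is the grip in N (left out, the last holds). Time passes only in rows, so rows that do not move let the fingers close. It gives the time, the measured TCP pose, the force, the opening and the grip force at its end, in the units of the state.
- robot.observe(): the state, without advancing time (a new reading comes with each control period).
- viewer.snapshot(name): name is "scene" or "top" or "wrist"; returns a dict with "image" (384x512x3 uint8, red, green, blue), "fovy" (degrees; the focal length in pixels is half the picture's height over the tangent of half this angle, whatever the lens; pixels are square), "cx", "cy" (the principal point, pixels), "view" (4x4, takes a point from world to camera coordinates). Camera axes: x right, y up, looking along -z (the intrinsics and any distortion apply to the point x, -y, -z); pixel columns grow to the right and rows downward; lengths in mm; the calibration is good to about 2 mm. A picture is of the moment at which its call begins. There is no depth.
- job_done(): hands the job in; it is judged then, once.
The state is a dict: "time": time; "joint_pos": joint angles; "qd": joint speeds; "effort": joint torques, N m; "tool_pos": TCP position; "eef_rot": TCP orientation; "wrist_force": force on the tool from outside, world axes, zero at the start; "moment": the same for the moment, N m; "grip_width": finger opening in mm; "grip_force": force on a finger pad.
Only numpy, scipy, OpenCV 4.12 (cv2) and the standard library are available. Lean on these libraries where they do the work, as an engineer would, in place of code of your own. Each camera call takes 0.05 s, during which the arm holds its last target. There are 200 camera calls.

## Working session

There is one attempt and no reset: what is moved stays moved. The work goes in short steps, Python scripts to look and compute and a tool call to move; the robot and the scene stay as the last step left them, time stands still between calls to the robot, and variables do not carry over. Pictures are saved under pics/ and viewed, at most 10 in all, crops included, and the job is handed in when it is done.

Besides the shell and the picture viewer there is one more tool, called after ">>>" in YAML: its name, and indented under it one key for each argument. step_arm: Moves the arm, as the interface text tells. Its arguments: {"type":"object","properties":{"series":{"type":"array"},"newtons":{"type":"number"}},"required":["series"]}

```bash
mkdir -p pics
cat > h.py <<'E'
import numpy as np, cv2, json
from bench import robot, viewer, job_done
def snap(n,f=None):
    s=viewer.snapshot(n)
    if f: cv2.imwrite('pics/'+f,cv2.cvtColor(s['image'],cv2.COLOR_RGB2BGR))
    return s
def ray(s,u,v):
    V=np.array(s['view']);H=s['image'].shape[0];f=H/2/np.tan(np.radians(s['fovy'])/2)
    d=np.array([(u-s['cx'])/f,-(v-s['cy'])/f,-1.0])
    R=V[:3,:3];return -R.T@V[:3,3],R.T@d
def onz(s,u,v,z):
    c,d=ray(s,u,v);return c+d*(z-c[2])/d[2]
def proj(s,p):
    V=np.array(s['view']);H=s['image'].shape[0];f=H/2/np.tan(np.radians(s['fovy'])/2)
    q=V[:3,:3]@p+V[:3,3];return np.array([s['cx']-f*q[0]/q[2],s['cy']+f*q[1]/q[2]])
def tri(a,ua,b,ub):
    c1,d1=ray(a,*ua);c2,d2=ray(b,*ub)
    t=np.linalg.lstsq(np.c_[d1,-d2],c2-c1,rcond=None)[0]
    p,q=c1+d1*t[0],c2+d2*t[1];return (p+q)/2,np.linalg.norm(p-q)
def blobs(s,lo,hi,amin=30):
    h=cv2.cvtColor(s['image'],cv2.COLOR_RGB2HSV);m=cv2.inRange(h,np.array(lo),np.array(hi))
    n,l,st,c=cv2.connectedComponentsWithStats(m)
    return [(st[i].tolist(),c[i].round(1).tolist()) for i in range(1,n) if st[i][4]>=amin],l
E
python3 - <<'E'
from h import *
S=[snap(n,n+'0.png') for n in('scene','top','wrist')]
for s in S:
    print([k for k in s],s['fovy'],s['cx'],s['cy'],np.round(s['view'],3).tolist())
    for nm,lo,hi in(('red',(0,150,90),(6,255,255)),('yel',(22,130,90),(35,255,255)),('blue',(100,120,60),(125,255,255)),('green',(45,60,40),(90,255,255))):
        print(nm,blobs(s,lo,hi)[0])
print(robot.observe())
E
```

```text
['image', 'fovy', 'cx', 'cy', 'view'] 54.72453101585993 254.18054922712528 192.30490832797798 [[-0.429, 0.903, 0.019, 227.199], [-0.638, -0.318, 0.701, 339.202], [0.639, 0.288, 0.713, -1099.903], [0.0, 0.0, 0.0, 1.0]]
red []
yel [([26, 106, 20, 4, 32], [35.6, 107.6]), ([221, 150, 31, 20, 354], [236.5, 159.8])]
blue [([27, 0, 94, 41, 1498], [62.7, 14.5]), ([0, 19, 26, 39, 410], [11.8, 39.7]), ([0, 77, 496, 307, 97386], [266.9, 237.2]), ([242, 168, 31, 27, 415], [255.1, 180.9])]
green [([3, 0, 43, 19, 536], [24.5, 9.7]), ([216, 164, 32, 15, 179], [231.9, 170.7]), ([201, 173, 198, 78, 2764], [311.9, 212.1]), ([268, 177, 44, 25, 360], [289.0, 187.1]), ([302, 183, 16, 7, 55], [309.3, 186.1]), ([224, 225, 22, 12, 154], [234.7, 231.5])]
['image', 'fovy', 'cx', 'cy', 'view'] 44.71486805021517 251.62434728909514 174.84428598898148 [[-0.013, -1.0, 0.019, 47.047], [0.998, -0.011, 0.063, -579.182], [-0.063, 0.02, 0.998, -826.002], [0.0, 0.0, 0.0, 1.0]]
red []
yel []
blue [([25, 37, 487, 343, 148202], [272.8, 206.2]), ([264, 193, 24, 17, 277], [275.4, 200.9]), ([265, 222, 23, 15, 263], [276.1, 22
[... 472 characters left out ...]
 []
{'time': 0.15, 'joint_pos': array([-1.34640252e+00,  3.13287881e-01,  1.49818944e+00, -2.58220143e-05,
        1.33101020e+00, -2.23379692e-01]), 'qd': array([-0.00032486, -0.00158461, -0.00065463, -0.00043372,  0.0023774 ,
       -0.00049724]), 'effort': array([ 1.70850712e-03, -4.02301705e+01, -2.52315670e+01,  6.94464077e-02,
        3.43999348e-02, -6.42100440e-05]), 'tool_pos': array([ 227.25895662, -473.08006019,  238.33726008]), 'eef_rot': array([ 9.75041096e-01,  2.22024009e-01, -1.27671094e-05, -4.47429653e-04]), 'wrist_force': array([0.27754236, 0.458447  , 0.415956  ]), 'moment': array([-0.02327637, -0.03686056, -0.00669365]), 'grip_force': 0.0, 'grip_width': 88.1898051437624}
```

View pics/scene0.png

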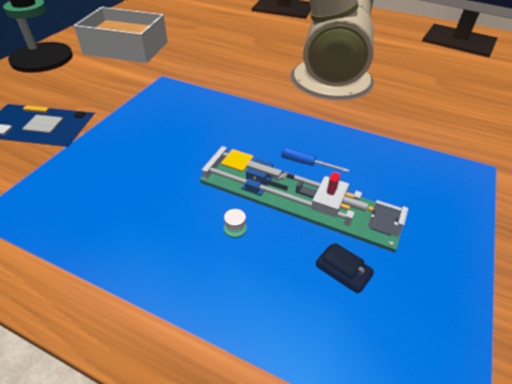

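View pics/top0.png

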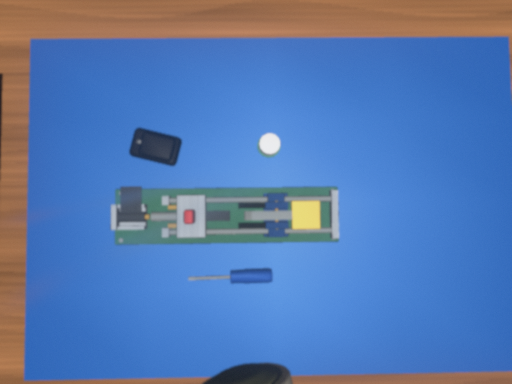

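The scene view shows the setter with its paddle at (237,160) and red handle at (334,183). In the top view the handle is at (189,216), the paddle at (306,215) and the sear block at x≈276. The strike points left there, which is world +y. The mouse and jar are on the far side, and the screwdriver is on the robot side.

```bash
cat >> h.py <<'E'
def comp(s,kind,roi=None):
    h=cv2.cvtColor(s['image'],cv2.COLOR_RGB2HSV)
    if kind=='red': m=cv2.inRange(h,(0,140,60),(8,255,255))|cv2.inRange(h,(165,140,60),(180,255,255))
    elif kind=='yel': m=cv2.inRange(h,(18,120,90),(35,255,255))
    elif kind=='plate': m=cv2.inRange(h,(45,60,30),(92,255,200))
    n,l,st,c=cv2.connectedComponentsWithStats(m)
    return [(st[i].tolist(),c[i].round(2).tolist()) for i in range(1,n) if st[i][4]>=20],m
E
python3 - <<'E'
from h import *
a=snap('scene');b=snap('top')
for k in('red','yel','plate'):
    print(k,comp(a,k)[0],comp(b,k)[0])
m=comp(b,'plate')[1]; m[:180]=0;m[250:]=0
ys,xs=np.nonzero(m)
r=cv2.minAreaRect(np.c_[xs,ys].astype(np.float32));bx=cv2.boxPoints(r);print(r)
W=np.array([onz(b,u,v,12) for u,v in bx]);print(W.round(1),W.mean(0).round(1))
for i in range(4):print(np.linalg.norm(W[i]-W[i-1]))
E
```

```text
red [([328, 173, 12, 21, 154], [333.03, 182.22])] []
yel [([23, 106, 25, 6, 109], [35.54, 108.23]), ([221, 150, 32, 21, 401], [236.51, 159.94]), ([346, 193, 8, 5, 23], [349.35, 194.78]), ([341, 203, 9, 6, 35], [344.8, 205.86])] [([292, 202, 28, 26, 591], [306.65, 215.29])]
plate [([3, 0, 43, 19, 552], [24.68, 9.59]), ([216, 164, 32, 15, 181], [232.02, 170.7]), ([200, 173, 199, 78, 2802], [311.82, 212.11]), ([268, 177, 45, 25, 366], [288.9, 187.11]), ([302, 183, 16, 7, 55], [309.29, 186.05]), ([339, 208, 8, 5, 28], [342.71, 210.04]), ([224, 225, 22, 12, 155], [234.66, 231.49])] [([142, 188, 194, 26, 1493], [223.79, 194.31]), ([207, 203, 56, 26, 742], [229.22, 215.1]), ([321, 202, 9, 25, 208], [325.29, 213.75]), ([116, 220, 216, 23, 1634], [209.97, 236.04])]
((225.51303100585938, 215.1320343017578), (52.96201705932617, 219.5832061767578), 89.34146118164062)
[[ 555.6  286.4   12. ]
 [ 555.4 -111.7   12. ]
 [ 459.5 -110.5   12. ]
 [ 460.6  284.8   12. ]] [507.8  87.2  12. ]
95.03052407544307
398.17276296507356
95.91251466785943
395.35308430174166
```

>>> step_arm:
  series:
    - {"az": -0.112, "claw": 1}
    - {"az": -0.112, "claw": 1}
    - {"az": -0.112, "claw": 1}
    - {"az": -0.112, "claw": 1}
    - {"az": -0.112, "claw": 1}
  newtons: 20

```text
validation failed for argument at $.se...
```

>>> step_arm:
  series:
    - {"az": -0.112, "claw": 1}
    - {"az": -0.112, "claw": 1}
    - {"az": -0.112, "claw": 1}
    - {"az": -0.112, "claw": 1}
    - {"az": -0.115, "claw": 1}

```text
validation failed for argument at $.se...
```

>>> step_arm:
  series:
    - {"x": 3.5, "y": 2, "claw": 1}
    - {"x": 3.5, "y": 2, "claw": 1}
    - {"x": 3.5, "y": 2, "claw": 1}
    - {"x": 3.5, "y": 2, "claw": 1}
    - {"x": 3.5, "y": 2, "claw": 1}

```text
validation failed for argument at $.se...
```

>>> step_arm:
  series:
    - {"x": 3.5, "y": 2, "claw": 1}
    - {"x": 3.5, "y": 2, "claw": 1}
    - {"x": 3.5, "y": 2, "claw": 1}
    - {"x": 3.5, "y": 2, "claw": 1}
    - {"x": 3.5, "y": 2, "claw": 1}

```text
validation failed for argument at $.se...
```

>>> step_arm:
  series:
    - {"x": 3.5, "y": 2, "claw": 1}
    - {"x": 3.5, "y": 2, "claw": 1}
    - {"x": 3.5, "y": 2, "claw": 1}
    - {"x": 3.5, "y": 2, "claw": 1}
    - {"claw": 1}

```text
validation failed for argument at $.se...
```

>>> step_arm:
  series:
    - {"x": 0, "y": 0, "z": 0, "ax": 0, "ay": 0, "az": -0.112, "claw": 1}
    - {"x": 0, "y": 0, "z": 0, "ax": 0, "ay": 0, "az": -0.112, "claw": 1}
    - {"x": 0, "y": 0, "z": 0, "ax": 0, "ay": 0, "az": -0.112, "claw": 1}
    - {"x": 0, "y": 0, "z": 0, "ax": 0, "ay": 0, "az": -0.112, "claw": 1}
    - {"x": 0, "y": 0, "z": 0, "ax": 0, "ay": 0, "az": -0.112, "claw": 1}
  newtons: 20

```text
time: 0.67
tool_pos: [227.3, -473.2, 238.6]
eef_rot: [0.874, 0.485, 0.0, -0.0]
wrist_force: [0.3, -0.7, 0.3]
grip_width: 57.1
grip_force: 0.0
```

>>> step_arm:
  series:
    - {"x": 0, "y": 0, "z": 0, "ax": 0, "ay": 0, "az": -0.112, "claw": 1}
    - {"x": 0, "y": 0, "z": 0, "ax": 0, "ay": 0, "az": -0.112, "claw": 1}
    - {"x": 0, "y": 0, "z": 0, "ax": 0, "ay": 0, "az": -0.112, "claw": 1}
    - {"x": 0, "y": 0, "z": 0, "ax": 0, "ay": 0, "az": -0.112, "claw": 1}
    - {"x": 0, "y": 0, "z": 0, "ax": 0, "ay": 0, "az": -0.115, "claw": 1}

```text
time: 1.08
tool_pos: [227.3, -473.2, 238.6]
eef_rot: [0.705, 0.709, 0.0, -0.0]
wrist_force: [0.3, 0.0, 0.5]
grip_width: 23.3
grip_force: 0.0
```

>>> step_arm:
  series:
    - {"x": 3.5, "y": 2, "z": 0, "ax": 0, "ay": 0, "az": 0, "claw": 1}
    - {"x": 3.5, "y": 2, "z": 0, "ax": 0, "ay": 0, "az": 0, "claw": 1}
    - {"x": 3.5, "y": 2, "z": 0, "ax": 0, "ay": 0, "az": 0, "claw": 1}
    - {"x": 3.5, "y": 2, "z": 0, "ax": 0, "ay": 0, "az": 0, "claw": 1}
    - {"x": 3.5, "y": 2, "z": 0, "ax": 0, "ay": 0, "az": 0, "claw": 1}

```text
time: 1.5
tool_pos: [327.8, -296.5, 238.7]
eef_rot: [0.707, 0.707, 0.0, 0.0]
wrist_force: [1.0, -0.6, 0.3]
grip_width: 0.4
grip_force: 0.0
```

>>> step_arm:
  series:
    - {"x": 3.5, "y": 2, "z": 0, "ax": 0, "ay": 0, "az": 0, "claw": 1}
    - {"x": 3.5, "y": 2, "z": 0, "ax": 0, "ay": 0, "az": 0, "claw": 1}
    - {"x": 3.5, "y": 2, "z": 0, "ax": 0, "ay": 0, "az": 0, "claw": 1}
    - {"x": 3.5, "y": 2, "z": 0, "ax": 0, "ay": 0, "az": 0, "claw": 1}
    - {"x": 3.5, "y": 2, "z": 0, "ax": 0, "ay": 0, "az": 0, "claw": 1}

```text
time: 1.92
tool_pos: [427.8, -121.3, 238.9]
eef_rot: [0.707, 0.707, 0.0, 0.0]
wrist_force: [0.7, -0.9, 0.5]
grip_width: 0.2
grip_force: 0.0
```

>>> step_arm:
  series:
    - {"x": 3.5, "y": 2, "z": 0, "ax": 0, "ay": 0, "az": 0, "claw": 1}
    - {"x": 3.5, "y": 2, "z": 0, "ax": 0, "ay": 0, "az": 0, "claw": 1}
    - {"x": 3.5, "y": 2, "z": 0, "ax": 0, "ay": 0, "az": 0, "claw": 1}
    - {"x": 3.5, "y": 2, "z": 0, "ax": 0, "ay": 0, "az": 0, "claw": 1}
    - {"x": 0, "y": 0, "z": 0, "ax": 0, "ay": 0, "az": 0, "claw": 1}

```text
time: 2.33
tool_pos: [508.9, 21.8, 238.4]
eef_rot: [0.705, 0.709, 0.001, -0.0]
wrist_force: [0.9, -0.1, 0.6]
grip_width: 0.8
grip_force: 0.0
```

Run:
```python
from h import *
import pickle
s=snap('wrist','w1.png');pickle.dump(s,open('w1.pkl','wb'))
for k in('red','yel'):print(k,comp(s,k)[0])
```

```text
red [([249, 21, 27, 19, 409], [262.08, 29.59])]
yel [([240, 211, 14, 2, 26], [246.88, 211.46]), ([240, 211, 44, 41, 151], [265.73, 226.26]), ([228, 280, 4, 21, 58], [229.81, 291.19]), ([293, 281, 4, 19, 51], [294.61, 290.0]), ([228, 310, 5, 20, 54], [229.96, 320.5]), ([293, 314, 4, 16, 39], [294.62, 321.67])]
```

View pics/w1.png

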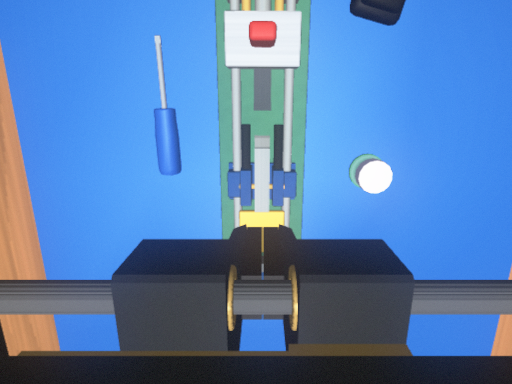

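>>> step_arm:
  series:
    - {"x": 3.5, "y": 0, "z": 0, "ax": 0, "ay": 0, "az": 0, "claw": 1}
    - {"x": 3.5, "y": 0, "z": 0, "ax": 0, "ay": 0, "az": 0, "claw": 1}
    - {"x": 3.5, "y": 0, "z": 0, "ax": 0, "ay": 0, "az": 0, "claw": 1}
    - {"x": 0, "y": 0, "z": 0, "ax": 0, "ay": 0, "az": 0, "claw": 1}
    - {"x": 0, "y": 0, "z": 0, "ax": 0, "ay": 0, "az": 0, "claw": 1}

```text
time: 2.8
tool_pos: [507.0, 121.8, 238.7]
eef_rot: [0.707, 0.708, -0.0, 0.0]
wrist_force: [0.8, -0.3, -0.6]
grip_width: 0.4
grip_force: 0.0
```

Run:
```python
from h import *
import pickle
s=snap('wrist','w2.png');pickle.dump(s,open('w2.pkl','wb'))
for k in('red','yel'):print(k,comp(s,k)[0])
```

```text
red [([253, 141, 23, 14, 76], [265.86, 151.03])]
yel [([292, 278, 5, 26, 78], [294.21, 290.68]), ([228, 282, 5, 20, 65], [229.86, 291.51]), ([228, 310, 5, 21, 69], [229.99, 320.84]), ([292, 312, 6, 19, 72], [294.36, 321.43]), ([244, 315, 40, 12, 319], [263.42, 322.39])]
```

View pics/w2.png

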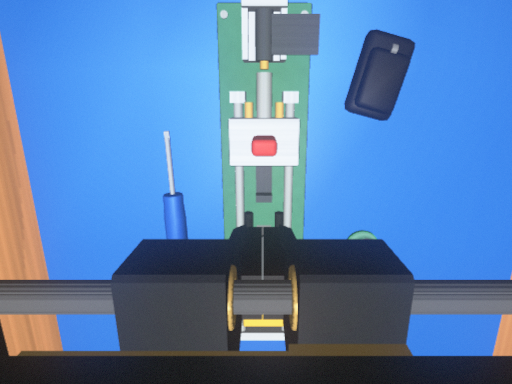

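In w1 the handle is at (262,30), the carriage spans rows 12–67, and the blue sear block is at row ~185 with the paddle's front edge at row 211. In w2 the handle is at (264,146), the nose at row ~70–118, and the pin at (264,65). The screwdriver and jar are well to the sides.

Run:
```python
from h import *
import pickle
w1,w2=[pickle.load(open(f,'rb')) for f in('w1.pkl','w2.pkl')]
for s,c,r0,r1 in((w1,262,5,75),(w1,262,130,215),(w2,264,115,170),(w2,240,115,170)):
    print(c,r0,[ '%d,%d,%d'%tuple(p) for p in s['image'][r0:r1,c]])
for s in(w1,w2):
    C,_=ray(s,0,0);print(C.round(1))
    h=s['image'].astype(int);m=((h[...,0]>90)&(h[...,1]<110)&(h[...,0]>h[...,1]*2)&(h[...,0]>h[...,2]*2))
    m[220:]=0
    ys,xs=np.nonzero(m);print(xs.min(),xs.max(),ys.min(),ys.max())
t=snap('top');a=snap('scene')
for s in(t,a):
    h=s['image'].astype(int);m=((h[...,0]>90)&(h[...,0]>h[...,1]*1.8)&(h[...,0]>h[...,2]*1.8)).astype(np.uint8);m[:150]=0;m[250:]=0
    n,l,st,c=cv2.connectedComponentsWithStats(m);print([(st[i].tolist(),c[i].round(1)) for i in range(1,n) if st[i][4]>15])
```

```text
262 5 ['209,217,220', '207,218,220', '207,218,221', '210,220,223', '210,219,222', '210,218,221', '220,225,229', '229,235,241', '229,236,242', '232,237,243', '233,238,244', '235,241,245', '235,241,246', '236,241,247', '239,243,248', '229,226,234', '195,75,78', '230,84,87', '240,89,90', '246,94,95', '249,96,98', '250,100,101', '251,104,104', '251,105,107', '251,107,108', '252,108,110', '252,112,114', '253,117,118', '253,119,119', '253,123,124', '253,121,121', '250,111,113', '243,101,105', '232,93,97', '209,84,88', '160,78,85', '123,75,82', '117,71,80', '116,72,80', '117,74,84', '113,71,80', '124,85,93', '181,169,180', '238,243,248', '236,242,246', '235,241,246', '235,241,246', '233,240,245', '234,241,246', '236,242,247', '240,245,249', '240,245,249', '239,244,249', '239,245,249', '239,244,249', '239,245,249', '236,242,247', '237,243,247', '238,243,248', '238,243,248', '225,231,237', '182,191,197', '104,109,119', '110,117,126', '115,124,137', '117,124,136', '115,124,136', '117,125,137', '116,125,136', '115,124,136']
262 130 ['109,177,152', '111,178,153', '113,179,154', '111,178,153', '1
[... 2296 characters left out ...]
,250', '240,245,250', '240,245,250', '239,244,250', '240,245,250', '240,246,250', '241,246,251', '241,246,251', '240,245,250', '240,244,250', '239,244,249', '237,243,249', '238,244,249', '238,243,249', '238,244,249', '238,244,249', '239,244,249', '239,244,249', '240,245,250', '239,245,250', '239,245,250', '238,244,249', '237,243,249', '238,244,249', '240,245,250', '243,247,251', '243,247,251', '243,248,251', '243,247,252', '243,248,251', '242,246,251', '240,245,250', '242,246,251', '240,245,250', '219,225,232', '180,188,198', '211,220,226', '212,220,225', '213,222,226']
[507.5  89.5 384.7]
249 275 21 39
[505.9 189.8 384.8]
253 275 141 154
[]
[([328, 173, 12, 21, 149], array([332.9, 182.5]))]
```

Run:
```python
from h import *
import pickle
w1,w2=[pickle.load(open(f,'rb')) for f in('w1.pkl','w2.pkl')]
for n,a,b in(('hfront',(262,20.8),(264,139.3)),('hrear',(262,39.5),(264,155.5)),('crear',(262,66),(264,165.5)),('cfront',(262,11),(264,118.5))):
    p,g=tri(w1,a,w2,b);print(n,p.round(1),round(g,2))
for n,s,u,z in(('hf1',w1,(262,20.8),88),('hf2',w2,(264,139.3),88),('hr2',w2,(264,155.5),88),('padfront',w1,(262,211.3),52),('searblk',w1,(262,185),46),('searL',w1,(228.5,185),46),('searR',w1,(296.5,185),46),('cL',w2,(229,150),48),('cR',w2,(299,150),48)):
    print(n,onz(s,*u,z).round(1))
# setter axis: rods in w2 col at rows
t=snap('top')
h,_=comp(t,'yel');print([onz(t,u,v,52).round(1) for u,v in((292,215),(306.65,215.29),(320,215))])
print(onz(t,189,216.5,88).round(1))
# plate edges in w2 (green) by row
im=cv2.cvtColor(w2['image'],cv2.COLOR_RGB2HSV)
for s,rows in((w1,(90,120,150)),(w2,(20,60,90,190,215))):
    im=cv2.cvtColor(s['image'],cv2.COLOR_RGB2HSV)
    for r in rows:
        x=[i for i in range(190,340) if 40<im[r,i,0]<95 and im[r,i,1]>50]
        print(r,x[0],x[-1],((onz(s,x[0],r,12)+onz(s,x[-1]+1,r,12))/2).round(1))
```

```text
hfront [507.2 154.6  85. ] 0.43
hrear [507.3 139.8  86.9] 0.39
crear [507.5 122.4  47.6] 0.55
cfront [507.2 171.4  46.4] 0.67
hf1 [507. 154.  88.]
hf2 [507.4 155.   88. ]
hr2 [507.5 140.   88. ]
padfront [508.  -27.3  52. ]
searblk [507.8   0.9  46. ]
searL [471.3   0.7  46. ]
searR [545.4   1.1  46. ]
cL [470.8 139.   48. ]
cR [544.5 139.2  48. ]
[array([507.2, -28.1,  52. ]), array([506.4, -53.4,  52. ]), array([506.6, -76.6,  52. ])]
[507.8 145.4  88. ]
90 218 306 [507.8 100.9  12. ]
120 219 305 [508.   68.4  12. ]
150 220 303 [507.6  34.1  12. ]
20 217 240 [470.7 270.8  12. ]
60 219 308 [507.6 231.6  12. ]
90 220 307 [507.7 200.5  12. ]
190 223 304 [508.   85.3  12. ]
215 224 303 [508.1  53.3  12. ]
```

>>> step_arm:
  series:
    - {"x": 3, "y": 0.05, "z": 0, "ax": 0, "ay": 0, "az": 0, "claw": 1}
    - {"x": 3, "y": 0, "z": 0, "ax": 0, "ay": 0, "az": 0, "claw": 1}
    - {"x": 0, "y": 0, "z": 3.5, "ax": 0, "ay": 0, "az": 0, "claw": 1}
    - {"x": 0, "y": 0, "z": 3.5, "ax": 0, "ay": 0, "az": 0, "claw": 1}
    - {"x": 0, "y": 0, "z": 3.5, "ax": 0, "ay": 0, "az": 0, "claw": 1}

```text
time: 3.42
tool_pos: [508.0, 181.0, 132.7]
eef_rot: [0.707, 0.707, 0.0, 0.0]
wrist_force: [0.5, -0.6, 0.1]
grip_width: 0.7
grip_force: 0.0
```

>>> step_arm:
  series:
    - {"x": 0, "y": 0, "z": 3, "ax": 0, "ay": 0, "az": 0, "claw": 1}
    - {"x": 0, "y": 0, "z": 2.5, "ax": 0, "ay": 0, "az": 0, "claw": 1}
    - {"x": 0, "y": 0, "z": 1.8, "ax": 0, "ay": 0, "az": 0, "claw": 1}
    - {"x": 0, "y": 0, "z": 0, "ax": 0, "ay": 0, "az": 0, "claw": 1}
    - {"x": 0, "y": 0, "z": 0, "ax": 0, "ay": 0, "az": 0, "claw": 1}

```text
time: 3.83
tool_pos: [507.9, 180.9, 60.8]
eef_rot: [0.708, 0.707, -0.0, -0.0]
wrist_force: [-0.4, -0.4, 0.8]
grip_width: 0.5
grip_force: 0.0
```

Run:
```python
from h import *
s=snap('wrist','w3.png');print(robot.observe()['tool_pos'])
```

```text
[508.51586607 181.13935103  61.7308933 ]
```

View pics/w3.png

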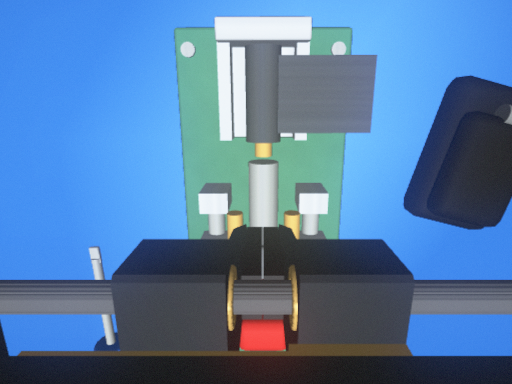

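The fingers stand just ahead of the red handle at (262,335), over the carriage front and clear of the nose and pin. Next, the approach and the pull.

>>> step_arm:
  series:
    - {"x": -0.4, "y": 0, "z": 0, "ax": 0, "ay": 0, "az": 0, "claw": 1}
    - {"x": -0.4, "y": 0, "z": 0, "ax": 0, "ay": 0, "az": 0, "claw": 1}
    - {"x": -0.4, "y": 0, "z": 0, "ax": 0, "ay": 0, "az": 0, "claw": 1}
    - {"x": -0.3, "y": 0, "z": 0, "ax": 0, "ay": 0, "az": 0, "claw": 1}
    - {"x": -0.3, "y": 0, "z": 0, "ax": 0, "ay": 0, "az": 0, "claw": 1}

```text
time: 4.3
tool_pos: [508.1, 163.4, 61.2]
eef_rot: [0.707, 0.707, 0.0, 0.0]
wrist_force: [-0.2, 1.3, 1.6]
grip_width: 0.5
grip_force: 0.7
```

>>> step_arm:
  series:
    - {"x": -0.3, "y": 0, "z": 0, "ax": 0, "ay": 0, "az": 0, "claw": 1}
    - {"x": -0.3, "y": 0, "z": 0, "ax": 0, "ay": 0, "az": 0, "claw": 1}
    - {"x": -0.3, "y": 0, "z": 0, "ax": 0, "ay": 0, "az": 0, "claw": 1}
    - {"x": -0.3, "y": 0, "z": 0, "ax": 0, "ay": 0, "az": 0, "claw": 1}
    - {"x": -0.3, "y": 0, "z": 0, "ax": 0, "ay": 0, "az": 0, "claw": 1}

```text
time: 4.72
tool_pos: [508.0, 148.8, 61.0]
eef_rot: [0.707, 0.707, 0.0, 0.0]
wrist_force: [1.2, 5.5, 2.5]
grip_width: 0.5
grip_force: 2.3
```

>>> step_arm:
  series:
    - {"x": -0.4, "y": 0, "z": 0, "ax": 0, "ay": 0, "az": 0, "claw": 1}
    - {"x": -0.4, "y": 0, "z": 0, "ax": 0, "ay": 0, "az": 0, "claw": 1}
    - {"x": -0.4, "y": 0, "z": 0, "ax": 0, "ay": 0, "az": 0, "claw": 1}
    - {"x": -0.3, "y": 0, "z": 0, "ax": 0, "ay": 0, "az": 0, "claw": 1}
    - {"x": -0.3, "y": 0, "z": 0, "ax": 0, "ay": 0, "az": 0, "claw": 1}

```text
time: 5.13
tool_pos: [508.0, 131.4, 61.0]
eef_rot: [0.707, 0.707, 0.001, -0.0]
wrist_force: [1.2, 12.0, 3.1]
grip_width: 0.7
grip_force: 6.1
```

>>> step_arm:
  series:
    - {"x": -0.1, "y": 0, "z": 0, "ax": 0, "ay": 0, "az": 0, "claw": 1}
    - {"x": -0.1, "y": 0, "z": 0, "ax": 0, "ay": 0, "az": 0, "claw": 1}
    - {"x": -0.1, "y": 0, "z": 0, "ax": 0, "ay": 0, "az": 0, "claw": 1}
    - {"x": 0, "y": 0, "z": 0, "ax": 0, "ay": 0, "az": 0, "claw": 1}

```text
time: 5.47
tool_pos: [508.0, 128.9, 61.0]
eef_rot: [0.707, 0.707, 0.001, -0.0]
wrist_force: [1.6, 11.0, 3.1]
grip_width: 0.3
grip_force: 5.9
```

Run:
```python
from h import *
a=snap('scene','s2.png');s=snap('wrist','w4.png')
cv2.imwrite('pics/c2.png',cv2.resize(cv2.cvtColor(a['image'][130:260,180:430],cv2.COLOR_RGB2BGR),None,fx=3.2,fy=3.2,interpolation=cv2.INTER_CUBIC))
for i in range(5):
    snap('scene');o=robot.observe();print(o['tool_pos'].round(2),o['wrist_force'].round(2))
```

```text
[507.98 128.86  60.96] [ 0.32 10.87  2.81]
[508.   128.85  60.98] [ 1.61 11.08  3.07]
[507.99 128.84  60.98] [ 1.   11.63  4.22]
[507.97 128.85  60.96] [ 1.54 11.38  4.05]
[508.   128.84  60.96] [ 1.97 10.72  3.03]
```

View pics/c2.png

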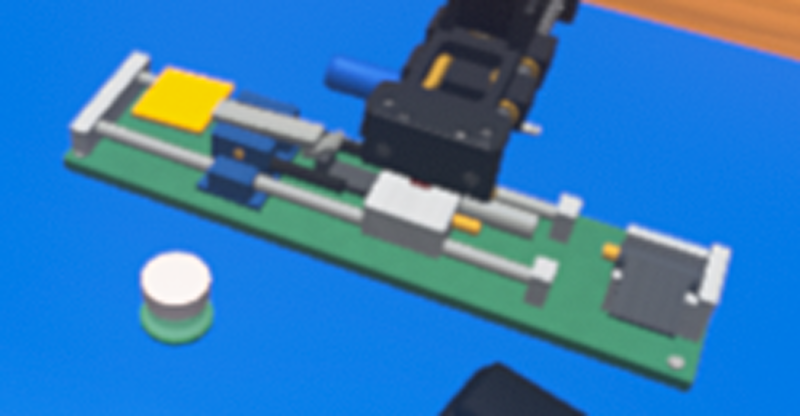

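The carriage is drawn about half way, and the lug bar is close under the sear's tooth. I'll measure the bumper tips from w1.

Run:
```python
from h import *
import pickle
w1=pickle.load(open('w1.pkl','rb'))
g=w1['image'].astype(int).sum(2)
for c in(246,278):
    col=g[100:150,c];r=100+int(np.argmin(np.diff(col)))+1
    print(c,r,col[r-103:r-94].tolist(),onz(w1,c,r,36).round(1),onz(w1,c,r,42).round(1))
print('carriage rear',onz(w1,240,66,48).round(1))
```

```text
246 124 [433, 435, 401, 278, 220, 227, 233, 233, 235] [490.4  65.4  36. ] [490.7  65.9  42. ]
278 125 [438, 419, 325, 225, 237, 240, 239, 235, 235] [524.6  64.6  36. ] [524.3  65.   42. ]
carriage rear [485.5 122.3  48. ]
```

>>> step_arm:
  series:
    - {"x": -0.15, "y": 0, "z": 0, "ax": 0, "ay": 0, "az": 0, "claw": 1}
    - {"x": -0.15, "y": 0, "z": 0, "ax": 0, "ay": 0, "az": 0, "claw": 1}
    - {"x": -0.15, "y": 0, "z": 0, "ax": 0, "ay": 0, "az": 0, "claw": 1}
    - {"x": -0.15, "y": 0, "z": 0, "ax": 0, "ay": 0, "az": 0, "claw": 1}
    - {"x": 0, "y": 0, "z": 0, "ax": 0, "ay": 0, "az": 0, "claw": 1}

```text
time: 6.23
tool_pos: [508.0, 122.8, 61.0]
eef_rot: [0.707, 0.707, 0.001, -0.0]
wrist_force: [1.0, 11.4, 2.6]
grip_width: 0.4
grip_force: 5.8
```

>>> step_arm:
  series:
    - {"x": -0.12, "y": 0, "z": 0, "ax": 0, "ay": 0, "az": 0, "claw": 1}
    - {"x": -0.12, "y": 0, "z": 0, "ax": 0, "ay": 0, "az": 0, "claw": 1}
    - {"x": -0.12, "y": 0, "z": 0, "ax": 0, "ay": 0, "az": 0, "claw": 1}
    - {"x": -0.12, "y": 0, "z": 0, "ax": 0, "ay": 0, "az": 0, "claw": 1}
    - {"x": 0, "y": 0, "z": 0, "ax": 0, "ay": 0, "az": 0, "claw": 1}

```text
time: 6.65
tool_pos: [508.0, 118.1, 61.0]
eef_rot: [0.707, 0.707, 0.001, -0.0]
wrist_force: [0.9, 12.1, 3.4]
grip_width: 0.4
grip_force: 5.9
```

>>> step_arm:
  series:
    - {"x": -0.1, "y": 0, "z": 0, "ax": 0, "ay": 0, "az": 0, "claw": 1}
    - {"x": -0.1, "y": 0, "z": 0, "ax": 0, "ay": 0, "az": 0, "claw": 1}
    - {"x": 0, "y": 0, "z": 0, "ax": 0, "ay": 0, "az": 0, "claw": 1}

```text
time: 6.9
tool_pos: [508.0, 116.1, 61.0]
eef_rot: [0.707, 0.707, 0.001, -0.0]
wrist_force: [2.5, 11.9, 2.7]
grip_width: 0.2
grip_force: 6.2
```

>>> step_arm:
  series:
    - {"x": -0.1, "y": 0, "z": 0, "ax": 0, "ay": 0, "az": 0, "claw": 1}
    - {"x": -0.1, "y": 0, "z": 0, "ax": 0, "ay": 0, "az": 0, "claw": 1}
    - {"x": 0, "y": 0, "z": 0, "ax": 0, "ay": 0, "az": 0, "claw": 1}

```text
time: 7.15
tool_pos: [508.0, 114.2, 61.0]
eef_rot: [0.707, 0.707, 0.001, -0.0]
wrist_force: [0.9, 13.0, 3.3]
grip_width: 0.8
grip_force: 6.5
```

>>> step_arm:
  series:
    - {"x": -0.1, "y": 0, "z": 0, "ax": 0, "ay": 0, "az": 0, "claw": 1}
    - {"x": 0, "y": 0, "z": 0, "ax": 0, "ay": 0, "az": 0, "claw": 1}

```text
time: 7.32
tool_pos: [508.0, 113.2, 61.0]
eef_rot: [0.707, 0.707, 0.001, -0.001]
wrist_force: [0.9, 12.6, 3.3]
grip_width: 0.3
grip_force: 6.6
```

>>> step_arm:
  series:
    - {"x": -0.1, "y": 0, "z": 0, "ax": 0, "ay": 0, "az": 0, "claw": 1}
    - {"x": 0, "y": 0, "z": 0, "ax": 0, "ay": 0, "az": 0, "claw": 1}

```text
time: 7.48
tool_pos: [508.0, 112.3, 61.0]
eef_rot: [0.707, 0.707, 0.001, -0.001]
wrist_force: [2.7, 13.5, 3.4]
grip_width: 0.7
grip_force: 6.7
```

>>> step_arm:
  series:
    - {"x": -0.1, "y": 0, "z": 0, "ax": 0, "ay": 0, "az": 0, "claw": 1}
    - {"x": 0, "y": 0, "z": 0, "ax": 0, "ay": 0, "az": 0, "claw": 1}

```text
time: 7.65
tool_pos: [508.0, 111.2, 61.0]
eef_rot: [0.707, 0.707, 0.001, -0.0]
wrist_force: [1.6, 13.2, 3.2]
grip_width: 0.4
grip_force: 6.2
```

>>> step_arm:
  series:
    - {"x": -0.1, "y": 0, "z": 0, "ax": 0, "ay": 0, "az": 0, "claw": 1}
    - {"x": 0, "y": 0, "z": 0, "ax": 0, "ay": 0, "az": 0, "claw": 1}

```text
time: 7.82
tool_pos: [508.0, 110.1, 61.0]
eef_rot: [0.707, 0.707, 0.001, -0.0]
wrist_force: [1.6, 12.6, 3.0]
grip_width: 0.5
grip_force: 6.1
```

>>> step_arm:
  series:
    - {"x": -0.1, "y": 0, "z": 0, "ax": 0, "ay": 0, "az": 0, "claw": 1}
    - {"x": 0, "y": 0, "z": 0, "ax": 0, "ay": 0, "az": 0, "claw": 1}

```text
time: 7.98
tool_pos: [508.0, 109.3, 61.0]
eef_rot: [0.707, 0.707, 0.001, -0.001]
wrist_force: [1.2, 14.2, 3.3]
grip_width: 0.3
grip_force: 6.9
```

Run:
```python
from h import *
a=snap('scene')
cv2.imwrite('pics/c3.png',cv2.resize(cv2.cvtColor(a['image'][140:220,200:330],cv2.COLOR_RGB2BGR),None,fx=6,fy=6,interpolation=cv2.INTER_CUBIC))
F=[]
for i in range(6):
    snap('scene');o=robot.observe();F.append(o['wrist_force'])
print(np.mean(F,0).round(2),o['tool_pos'].round(2))
```

```text
[ 1.5  13.64  3.76] [508.01 109.32  60.98]
```

View pics/c3.png

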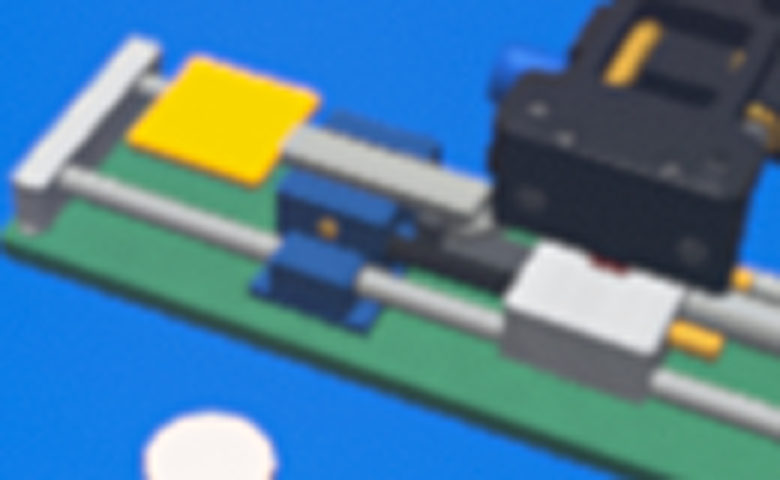

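The carriage's rear face is now almost at the bumper tips (crop (505,250)), so the steps get smaller.

>>> step_arm:
  series:
    - {"x": -0.06, "y": 0, "z": 0, "ax": 0, "ay": 0, "az": 0, "claw": 1}
    - {"x": 0, "y": 0, "z": 0, "ax": 0, "ay": 0, "az": 0, "claw": 1}
    - {"x": 0, "y": 0, "z": 0, "ax": 0, "ay": 0, "az": 0, "claw": 1}

```text
time: 8.58
tool_pos: [508.0, 108.9, 61.0]
eef_rot: [0.707, 0.707, 0.001, -0.001]
wrist_force: [2.3, 16.6, 4.0]
grip_width: 0.4
grip_force: 7.7
```

>>> step_arm:
  series:
    - {"x": -0.06, "y": 0, "z": 0, "ax": 0, "ay": 0, "az": 0, "claw": 1}
    - {"x": 0, "y": 0, "z": 0, "ax": 0, "ay": 0, "az": 0, "claw": 1}
    - {"x": 0, "y": 0, "z": 0, "ax": 0, "ay": 0, "az": 0, "claw": 1}

```text
time: 8.83
tool_pos: [508.0, 108.6, 61.0]
eef_rot: [0.707, 0.707, 0.002, -0.001]
wrist_force: [1.6, 17.5, 2.9]
grip_width: 0.6
grip_force: 8.5
```

The pull jumped from 13.6 to 17.5 N within 0.7 mm, so the bumpers have begun to push. I'll ease off.

>>> step_arm:
  series:
    - {"x": 0.1, "y": 0, "z": 0, "ax": 0, "ay": 0, "az": 0, "claw": 1}
    - {"x": 0.1, "y": 0, "z": 0, "ax": 0, "ay": 0, "az": 0, "claw": 1}
    - {"x": 0.1, "y": 0, "z": 0, "ax": 0, "ay": 0, "az": 0, "claw": 1}
    - {"x": 0, "y": 0, "z": 0, "ax": 0, "ay": 0, "az": 0, "claw": 1}

```text
time: 9.17
tool_pos: [508.0, 111.1, 61.0]
eef_rot: [0.707, 0.707, 0.001, -0.0]
wrist_force: [0.9, 14.2, 3.9]
grip_width: 0.2
grip_force: 6.5
```

>>> step_arm:
  series:
    - {"x": 0.1, "y": 0, "z": 0, "ax": 0, "ay": 0, "az": 0, "claw": 1}
    - {"x": 0.1, "y": 0, "z": 0, "ax": 0, "ay": 0, "az": 0, "claw": 1}
    - {"x": 0, "y": 0, "z": 0, "ax": 0, "ay": 0, "az": 0, "claw": 1}
    - {"x": 0, "y": 0, "z": 0, "ax": 0, "ay": 0, "az": 0, "claw": 1}

```text
time: 9.5
tool_pos: [507.6, 111.7, 60.6]
eef_rot: [0.707, 0.707, -0.0, -0.0]
wrist_force: [-0.4, 4.2, 0.4]
grip_width: 0.3
grip_force: 1.7
```

>>> step_arm:
  series:
    - {"x": 0.1, "y": 0, "z": 0, "ax": 0, "ay": 0, "az": 0, "claw": 1}
    - {"x": 0.1, "y": 0, "z": 0, "ax": 0, "ay": 0, "az": 0, "claw": 1}
    - {"x": 0, "y": 0, "z": 0, "ax": 0, "ay": 0, "az": 0, "claw": 1}
    - {"x": 0, "y": 0, "z": 0, "ax": 0, "ay": 0, "az": 0, "claw": 1}

```text
time: 9.83
tool_pos: [507.7, 113.6, 60.6]
eef_rot: [0.707, 0.707, -0.0, -0.0]
wrist_force: [-0.9, 0.6, -0.0]
grip_width: 0.7
grip_force: 0.0
```

>>> step_arm:
  series:
    - {"x": 0.3, "y": 0, "z": 0, "ax": 0, "ay": 0, "az": 0, "claw": 1}
    - {"x": 0.3, "y": 0, "z": 0, "ax": 0, "ay": 0, "az": 0, "claw": 1}
    - {"x": 0, "y": 0, "z": 0, "ax": 0, "ay": 0, "az": 0, "claw": 1}
    - {"x": 0, "y": 0, "z": 0, "ax": 0, "ay": 0, "az": 0, "claw": 1}
    - {"x": 0, "y": 0, "z": 0, "ax": 0, "ay": 0, "az": 0, "claw": 1}

```text
time: 10.25
tool_pos: [507.8, 119.8, 60.7]
eef_rot: [0.707, 0.707, -0.0, 0.0]
wrist_force: [0.6, -0.8, 0.3]
grip_width: 0.6
grip_force: 0.0
```

The pull has vanished and the carriage is cocked. Next: rise, go over the paddle (y −53), and look.

>>> step_arm:
  series:
    - {"x": 0, "y": 0, "z": -2, "ax": 0, "ay": 0, "az": 0, "claw": 1}
    - {"x": 0, "y": 0, "z": -3, "ax": 0, "ay": 0, "az": 0, "claw": 1}
    - {"x": -1, "y": 0, "z": -1.5, "ax": 0, "ay": 0, "az": 0, "claw": 1}
    - {"x": -3, "y": 0, "z": 0, "ax": 0, "ay": 0, "az": 0, "claw": 1}
    - {"x": -3, "y": 0, "z": 0, "ax": 0, "ay": 0, "az": 0, "claw": 1}

```text
time: 10.67
tool_pos: [508.1, 49.4, 126.8]
eef_rot: [0.706, 0.708, 0.001, 0.001]
wrist_force: [-0.0, -0.0, 0.1]
grip_width: 0.5
grip_force: 0.0
```

>>> step_arm:
  series:
    - {"x": -3, "y": 0, "z": 0, "ax": 0, "ay": 0, "az": 0, "claw": 1}
    - {"x": -3, "y": 0, "z": 0, "ax": 0, "ay": 0, "az": 0, "claw": 1}
    - {"x": -3, "y": 0, "z": 0, "ax": 0, "ay": 0, "az": 0, "claw": 1}
    - {"x": -1.3, "y": 0, "z": 0, "ax": 0, "ay": 0, "az": 0, "claw": 1}
    - {"x": 0, "y": 0, "z": 0, "ax": 0, "ay": 0, "az": 0, "claw": 1}

```text
time: 11.08
tool_pos: [507.9, -55.4, 125.7]
eef_rot: [0.708, 0.706, -0.0, 0.0]
wrist_force: [0.2, 0.3, -0.0]
grip_width: 0.2
grip_force: 0.0
```

Run:
```python
from h import *
s=snap('scene');w=snap('wrist')
A=cv2.resize(s['image'][130:230,190:420],None,fx=3,fy=3,interpolation=cv2.INTER_CUBIC)
B=cv2.resize(w['image'],(400,300))
o=np.zeros((600,690,3),np.uint8);o[:300]=A;o[300:,:400]=B
cv2.imwrite('pics/p4.png',cv2.cvtColor(o,cv2.COLOR_RGB2BGR));print(robot.observe()['tool_pos'])
```

```text
[507.72212964 -52.74345126 125.62366077]
```

View pics/p4.png

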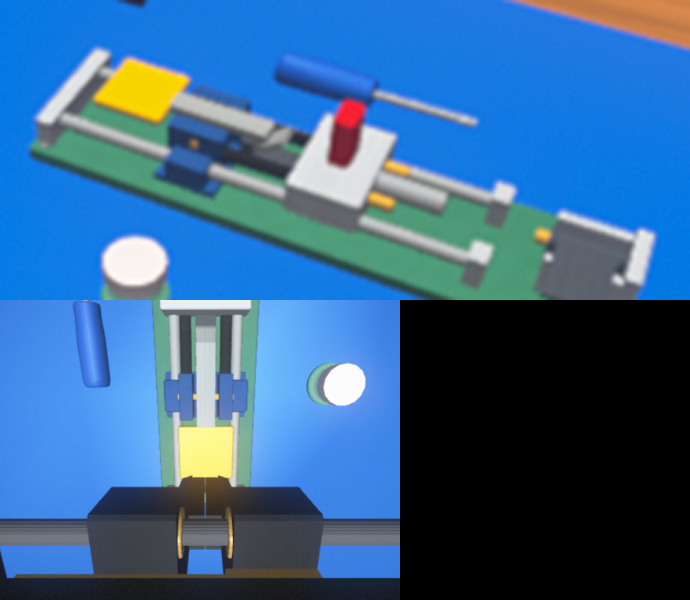

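The carriage stays cocked with the handle free, and the paddle is level. The dark spot at crop (130,0) may be the fingertip, so I'll check that by projection.

Run:
```python
from h import *
s=snap('scene');w=snap('wrist');p=robot.observe()['tool_pos']
print(p.round(1),proj(s,p),proj(s,np.array([507.5,-53,52])),comp(s,'yel')[0][:3])
print(proj(w,np.array([507.5,-28,52])),proj(w,p)); print(comp(w,'yel')[0])
g=s['image'].astype(int).sum(2);print([ (r,int(g[r,233])) for r in range(110,150,3)])
```

```text
[507.7 -52.  125.7] [235.57297943 128.92926296] [235.78679899 158.56395982] [([213, 86, 11, 8, 53], [217.94, 89.66]), ([23, 105, 25, 7, 111], [35.4, 108.17]), ([221, 150, 32, 21, 401], [236.51, 159.94])]
[263.46852234 165.36549935] [264.36289186 242.09230892]
[([229, 163, 70, 72, 1840], [266.16, 210.56]), ([292, 275, 5, 29, 82], [294.15, 288.8]), ([228, 280, 5, 21, 72], [229.97, 289.92]), ([228, 309, 4, 22, 63], [229.81, 319.59]), ([293, 313, 4, 16, 41], [294.71, 321.05])]
[(110, 255), (113, 147), (116, 121), (119, 127), (122, 126), (125, 122), (128, 129), (131, 267), (134, 367), (137, 369), (140, 366), (143, 367), (146, 367), (149, 534)]
```

Consistent: the fingertips are right over the paddle centre. I'll descend and press.

>>> step_arm:
  series:
    - {"x": 0, "y": 0, "z": 2.5, "ax": 0, "ay": 0, "az": 0, "claw": 1}
    - {"x": 0, "y": 0, "z": 2.5, "ax": 0, "ay": 0, "az": 0, "claw": 1}
    - {"x": 0, "y": 0, "z": 1.4, "ax": 0, "ay": 0, "az": 0, "claw": 1}
    - {"x": 0, "y": 0, "z": 0, "ax": 0, "ay": 0, "az": 0, "claw": 1}
    - {"x": 0, "y": 0, "z": 0, "ax": 0, "ay": 0, "az": 0, "claw": 1}

```text
time: 11.7
tool_pos: [507.8, -52.3, 61.7]
eef_rot: [0.707, 0.708, -0.0, -0.0]
wrist_force: [0.3, -0.6, -0.2]
grip_width: 0.4
grip_force: 0.0
```

>>> step_arm:
  series:
    - {"x": 0, "y": 0, "z": 0.2, "ax": 0, "ay": 0, "az": 0, "claw": 1}
    - {"x": 0, "y": 0, "z": 0.2, "ax": 0, "ay": 0, "az": 0, "claw": 1}
    - {"x": 0, "y": 0, "z": 0.2, "ax": 0, "ay": 0, "az": 0, "claw": 1}
    - {"x": 0, "y": 0, "z": 0.2, "ax": 0, "ay": 0, "az": 0, "claw": 1}
    - {"x": 0, "y": 0, "z": 0.2, "ax": 0, "ay": 0, "az": 0, "claw": 1}

```text
time: 12.12
tool_pos: [508.0, -53.3, 51.9]
eef_rot: [0.707, 0.707, 0.0, 0.0]
wrist_force: [-0.8, -1.9, 7.1]
grip_width: 0.4
grip_force: 3.4
```

>>> step_arm:
  series:
    - {"x": 0, "y": 0, "z": 0.15, "ax": 0, "ay": 0, "az": 0, "claw": 1}
    - {"x": 0, "y": 0, "z": 0.15, "ax": 0, "ay": 0, "az": 0, "claw": 1}
    - {"x": 0, "y": 0, "z": 0, "ax": 0, "ay": 0, "az": 0, "claw": 1}

```text
time: 12.37
tool_pos: [508.0, -53.9, 49.1]
eef_rot: [0.707, 0.707, -0.0, 0.001]
wrist_force: [-1.7, -3.3, 5.0]
grip_width: 0.4
grip_force: 2.4
```

>>> step_arm:
  series:
    - {"x": 0, "y": 0, "z": 0.15, "ax": 0, "ay": 0, "az": 0, "claw": 1}
    - {"x": 0, "y": 0, "z": 0.15, "ax": 0, "ay": 0, "az": 0, "claw": 1}
    - {"x": 0, "y": 0, "z": 0, "ax": 0, "ay": 0, "az": 0, "claw": 1}

```text
time: 12.62
tool_pos: [508.2, -54.1, 46.2]
eef_rot: [0.707, 0.707, -0.0, 0.001]
wrist_force: [-0.8, -3.6, 4.3]
grip_width: 0.5
grip_force: 2.1
```

>>> step_arm:
  series:
    - {"x": 0, "y": 0, "z": 0.1, "ax": 0, "ay": 0, "az": 0, "claw": 1}
    - {"x": 0, "y": 0, "z": 0.1, "ax": 0, "ay": 0, "az": 0, "claw": 1}
    - {"x": 0, "y": 0, "z": 0, "ax": 0, "ay": 0, "az": 0, "claw": 1}

```text
time: 12.87
tool_pos: [508.3, -53.9, 44.1]
eef_rot: [0.707, 0.707, 0.0, 0.001]
wrist_force: [-0.5, -4.6, 4.8]
grip_width: 0.4
grip_force: 2.5
```

Run:
```python
from h import *
s=snap('scene')
h=s['image'].astype(int);m=((h[...,0]>90)&(h[...,0]>h[...,1]*1.8)&(h[...,0]>h[...,2]*1.8)).astype(np.uint8);m[:150]=0;m[250:]=0
n,l,st,c=cv2.connectedComponentsWithStats(m);print([(st[i].tolist(),c[i].round(1)) for i in range(1,n) if st[i][4]>15],robot.observe()['wrist_force'].round(1))
```

```text
[([328, 173, 12, 21, 151], array([332.8, 182.5]))] [ 0.7 -4.4  3.4]
```

The handle is back at its rest pixel (332.8,182.5), so the carriage has fired. I'll lift away and check the pin from above.

>>> step_arm:
  series:
    - {"x": 0, "y": 0, "z": -1, "ax": 0, "ay": 0, "az": 0, "claw": 1}
    - {"x": 0, "y": 0, "z": -2.5, "ax": 0, "ay": 0, "az": 0, "claw": 1}
    - {"x": 0, "y": 0, "z": -3.5, "ax": 0, "ay": 0, "az": 0, "claw": 1}
    - {"x": 0, "y": 0, "z": -3.5, "ax": 0, "ay": 0, "az": 0, "claw": 1}
    - {"x": 0, "y": 0, "z": -3.5, "ax": 0, "ay": 0, "az": 0, "claw": 1}

```text
time: 13.33
tool_pos: [507.1, -52.5, 185.6]
eef_rot: [0.707, 0.707, 0.0, -0.001]
wrist_force: [0.4, -0.8, -0.9]
grip_width: 0.9
grip_force: 0.0
```

>>> step_arm:
  series:
    - {"x": 3.5, "y": 0, "z": 0, "ax": 0, "ay": 0, "az": 0, "claw": 1}
    - {"x": 3.5, "y": 0, "z": 0, "ax": 0, "ay": 0, "az": 0, "claw": 1}
    - {"x": 3.5, "y": 0, "z": 0, "ax": 0, "ay": 0, "az": 0, "claw": 1}
    - {"x": 3.5, "y": 0, "z": 0, "ax": 0, "ay": 0, "az": 0, "claw": 1}
    - {"x": 3.5, "y": 0, "z": 0, "ax": 0, "ay": 0, "az": 0, "claw": 1}

```text
time: 13.75
tool_pos: [506.9, 123.8, 184.1]
eef_rot: [0.707, 0.707, -0.0, -0.001]
wrist_force: [0.8, -0.6, 1.0]
grip_width: 0.5
grip_force: 0.0
```

>>> step_arm:
  series:
    - {"x": 2, "y": 0, "z": 0, "ax": 0, "ay": 0, "az": 0, "claw": 1}
    - {"x": 0, "y": 0, "z": 0, "ax": 0, "ay": 0, "az": 0, "claw": 1}
    - {"x": 0, "y": 0, "z": 0, "ax": 0, "ay": 0, "az": 0, "claw": 1}

```text
time: 14.0
tool_pos: [507.2, 142.5, 183.8]
eef_rot: [0.706, 0.708, -0.0, -0.0]
wrist_force: [0.4, -0.3, -0.5]
grip_width: 0.4
grip_force: 0.0
```

Run:
```python
from h import *
s=snap('scene');w=snap('wrist')
A=cv2.resize(s['image'][130:230,190:420],None,fx=3,fy=3,interpolation=cv2.INTER_CUBIC)
B=cv2.resize(w['image'][0:150,162:362],(400,300),interpolation=cv2.INTER_CUBIC)
o=np.zeros((600,690,3),np.uint8);o[:300]=A;o[300:,:400]=B
cv2.imwrite('pics/p5.png',cv2.cvtColor(o,cv2.COLOR_RGB2BGR));print(robot.observe()['tool_pos'])
```

```text
[507.63594427 141.01674595 183.77072661]
```

View pics/p5.png

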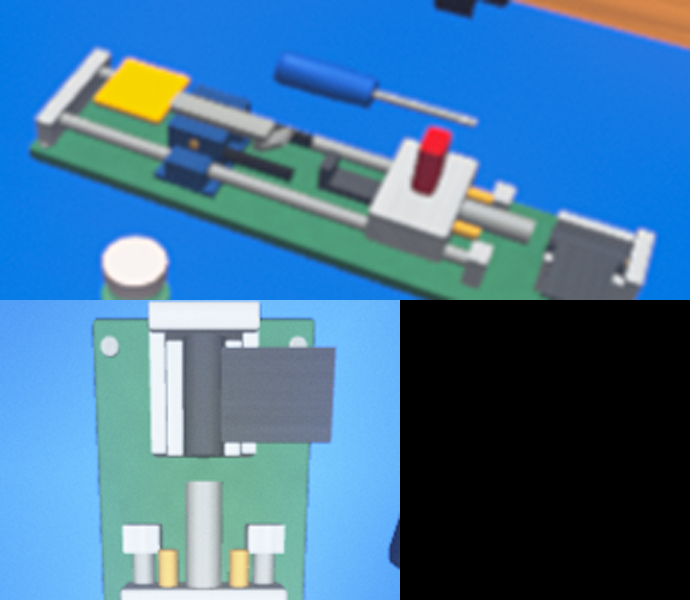

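The brass pin is no longer visible in front of the barrel (wrist crop (204,455)), so it looks flush. The carriage is at rest forward, the paddle is up, and the screwdriver and jar have not moved.

```bash
python3 -c "
from bench import job_done;print(job_done())"
```

```text
the job is handed in; nothing more can be done
None
```

I cocked the setter, let go and fired it from the paddle; in the last camera view the pin no longer shows in front of the hinge, the carriage is forward and the paddle is up. The job is handed in, and no verdict came back.

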